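# Check the collet holder's hand lever

## Robot

A 6-joint arm with a two-finger parallel gripper is mounted at the origin on the work surface. World frame = base frame: x ahead of the robot, y to its left, z up, the work surface at z = 0. Lengths are in mm, angles in rad, forces in N, time in s.
With the tool pointing down it reaches from about 300 to 775 mm from the base axis. Payload 14.6 kg.
Tool frame: the origin (TCP) lies between the finger pads; the fingertips stand 8 mm ahead of it and the grasp point (between the pads) lies 11 mm behind it; z points along the fingers, y is the direction in which the jaws open and shut (so a half turn about z gives the same grasp; the last joint's range is limited). The gripper opens to 94 mm and grips with 3 to 60 N. Pads are 16 mm wide; open, the fingers measure 119 mm over their backs; the gripper's body (75 mm by 177 mm) begins 78 mm behind the grasp point.
Start: joints at [-1.185, 0.3, 1.521, -0, 1.321, -0.067], TCP at [240.609, -494.567, 213.446] pointing down, gripper open.
Joint ranges: [-3.03, 3.03], [-0.79, 2.21], [0.23, 2.52], [-1.04, 4.18], [0, 3.07], [-2.55, 2.55]. Speed limits (rad/s): [2.22, 2.22, 2.57, 3.14, 3.14, 3.14].

## Interface

Orientations are given as [roll, pitch, yaw] about the fixed x, y, z axes, in that order (R = Rz(yaw) Ry(pitch) Rx(roll)).
In Python, from cell import manip gives the robot as it stands. The module is installed in compiled form; this text tells all that it offers.
- The arm moves only by the tool send_rows, never from a script. Its argument "series" is a list that holds one entry, the list of rows, each a list of 5 numbers: the opening, from 0 (shut) to 1 (fully open), then the shift along the tool's x, y, z in mm, then the turn about the tool's z in degrees. In form: [[[gripper, dx, dy, dz, roll], ...]]. A call has 1 to 10 rows; each row is the pose to reach, as a shift and turn from the pose commanded when the call began, along the tool's axes at that moment; what a row does not reach only later rows make up. A row lasts 1/10 s, in which the tool goes at most 50 mm and 8.59 degrees, less where a joint would pass 70% of its speed; a pose out of reach is approached as far as the arm can. A call with a gripper value outside its range is refused whole. The fingers move at their own pace and stop on an object; "newtons" is the grip in N (left out, the last holds). Time passes only in rows, so rows that repeat a pose let the fingers close. It gives the time, the measured TCP pose, the force and the opening at its end, in the units of the state.
- manip.read_state(): the state, without advancing time (a new reading comes with each control period).
- manip.camera(name): name is "scene" or "top" or "wrist"; returns a dict with "img" (420x560x3 uint8, red, green, blue), "vfov" (degrees; the focal length in pixels is half the picture's height over the tangent of half this angle, whatever the lens; pixels are square), "cx", "cy" (the principal point, pixels), "dist" ([k1, k2, p1, p2, k3] as OpenCV has them; the pictures are not rectified), "pose" (4x4, takes a point from camera to world coordinates); the wrist camera has in their place "T_tool_cam" (4x4, takes a point from camera to tool coordinates, whose origin is the TCP and whose axes are the flange's). Camera axes: x right, y down, z forward; pixel columns grow to the right and rows downward; lengths in mm; the calibration is good to about 2 mm. A picture is of the moment at which its call begins: read the wrist's pose just before it. There is no depth.
- manip.sign_off(): hands the job in, once; it reports no verdict.
Trained networks look in a picture, given as the dict that the camera call returned (one of the last four; its "shot" number tells which), for a name from the list of things; names that differ only in an ending like _2 or _b are one class to them, and where a whole thing is asked for, a point or a joint stands for the part that bears it (a point fixed in the world has none). Each returns a list of dicts, best first, with "conf" (0 to 1); they miss things now and then, are a little off and sometimes report something else, mostly with a low value. They report only what shows in the picture. A call takes as long as a camera call.
- manip.find_in(target, picture): "rect" ([left, top, width, height] in pixels, round what is visible of it).
- manip.silhouettes(target, picture): "pixels" (420x560 bool, what is visible of it) and "rect" ([left, top, width, height] in pixels, round what is visible of it).
The state is a dict: "clock": time; "joints": joint angles; "qd": joint speeds; "effort": joint torques, N m; "eef_pos": TCP position; "eef_rot": TCP orientation; "wrist_force": force on the tool from outside, world axes, zero at the start; "moment": the same for the moment, N m; "finger_gap": finger opening in mm.
Only numpy, scipy, OpenCV 4.12 (cv2) and the standard library are available. Lean on these libraries where they do the work, as an engineer would, in place of code of your own. Each camera call takes 0.05 s, during which the arm holds its last target. There are 200 camera calls.

## Task

Check the hand lever of the collet holder, the one with the round head and the long ball-ended lever: with the outside of the fingers push the lever in towards its bar until it stops short of it, let it come all the way back out, then push it in to its stop again and finish while still holding it firmly there, so that the gap left to the bar can be gauged. Push only, from the lever's open side: do not take the lever between the fingers, do not touch the bar and do not force the lever. Leave the other holder's lever and everything else on the bench as they are.

Things in the scene. Friction and masses are not known exactly. Their poses are not given: they have to be found in the camera images.
- collet_holder: the holder to check, bolted to the bench, left or right of the other: plate 150 x 245 x 12 mm, at its +y end a round grey head (60 mm wide, brass top at 112 mm). Origin on the bench near the plate's middle; x points from the lever's open side to the bar (away from the robot, turned up to 0.5 rad), y along the bar to the head, z up. Lever pivot at x 0, y +50, z 70 mm
- grip_bar: the collet holder's fixed round steel bar, 16 mm thick, along the holder's y at x +35, z 70 mm, from y +60 to -115 mm, with an upright post under its outer end. Origin on the bench under the bar. Not to be touched
- lever_blade: the collet holder's hand lever: level steel blade 14 mm thick, 20 tall (60 to 80 mm above the bench), 148 long from the pivot, with a 26 mm black ball centred 155 mm from the pivot. Origin on the pivot axis at mid-height; it runs along its own -y and is pushed along its own +x. Free air below, down to the plate
- press_point (a point): point on the lever's open (robot-side) face at mid-height, 115 mm from the pivot, where the fingers push; it moves with the lever
- collet_lever (a joint): lever angle, rad, about the upright pivot: 0 out (splayed 0.36 from the bar), grows as it is pushed in (anticlockwise from above), 0.36 at its firm stop, where the blade is parallel to the bar with a 20 mm gap. At the press point the spring pushes back with 2 N when out, 5 N at the stop; let go, the lever springs out by itself
- vice_holder: the other holder, of the same materials, bolted to the bench: square head with two jaws (96 mm high) on a plate 140 x 190 x 12 mm, turned by up to 0.5 rad. Origin on the bench, axes as for the collet holder. Leave alone
- vice_lever (a joint): angle of the vice holder's short plain lever (90 mm, no ball), rad, 0 when out; leave it out
- collet_a: small loose brass ring (22 mm wide, 26 tall) standing on the collet holder's base plate behind the bar; leave alone. Origin under its middle
- collet_b: the same brass ring standing on the vice holder's base plate; leave alone. Origin under its middle
- loupe: black eyeglass loupe, 38 mm wide, 28 tall, on the bench nearest the robot; leave alone. Origin under its middle
- screwdriver: screwdriver, 140 mm, lying beyond the holders; leave alone. Origin under its middle
- jar: small closed jar, 48 mm wide, 55 tall, to the left of the holders; leave alone. Origin under its middle
- housing: aluminium instrument housing, 45 x 70 x 32 mm, on a white mat beyond the holders; leave alone. Origin under its middle
- dish: blue dish, 90 mm wide, 18 tall, at the right front; leave alone. Origin under its middle

How it is judged (in metres and radians):
On the way, in this order (a step that is already met when the one before it is completed fails the run):
1. the collet holder's lever is pushed in to its stop by the fingers (value of joint collet_lever above 0.325 rad and contact force between the fingers and lever_blade above 3 N), for 0.2 s.
2. the lever has come all the way back out (value of joint collet_lever below 0.04 rad), for 0.2 s.
At the end, for the whole second after the job is handed in: The collet holder's lever is held still at its stop (within 0.035 rad of 0.36 rad) by the fingers, pushing on it with 3 to 40 N; the bar is not touched, the vice holder's lever is out (under 0.1 rad), and every loose thing is within 30 mm of where it began (all of step 1 and velocity of joint collet_lever between -0.05 and 0.05 rad/s and contact force between the fingers and lever_blade below 40 N and contact force between the fingers and grip_bar below 1 N and value of joint vice_lever below 0.1 rad and distance of each of collet_a, collet_b, loupe, screwdriver, jar, housing, dish from where it was at the start of the episode below 0.03 m); the arm keeps its last pose, push and grip.
It fails at once if the lever is taken between the fingers: the grasp point comes onto or past the lever's centre line at its height (x of the grasp point in the frame of lever_blade between -0.004 and 0.05 m and y of the grasp point in the frame of lever_blade between -0.17 and 0 m and z of the grasp point in the frame of lever_blade between -0.06 and 0.012 m).
It fails at once if the lever is forced (over 40 N) (contact force between the fingers and lever_blade above 40 N).
It fails at once if the bar is touched by the fingers (contact force between the fingers and grip_bar above 1 N).
It fails at once if the vice holder's lever is pushed in (value of joint vice_lever above 0.1 rad).
It fails at once if a loose thing is lifted, carried or pushed more than 30 mm (distance of any of collet_a, collet_b, loupe, screwdriver, jar, housing, dish from where it was at the start of the episode above 0.03 m).
It also fails if it takes over 48 s, if anything falls off the work surface, if the arm or the gripper's body presses on something with over 40 N, if the wrist force passes 120 N, or if a joint passes its speed limit or range.

## Working session

There is one attempt and no reset: what is moved stays moved. The work goes in short steps, Python scripts to look and compute and a tool call to move; the robot and the scene stay as the last step left them, time stands still between calls to the robot, and variables do not carry over. Pictures are saved under pics/ and viewed, about 8 in all and at most 12, crops included, and the job is handed in when it is done.

Besides the shell and the picture viewer there is one more tool, called after "Call:" as name(argument=value, ...), one argument or row to a line, values as JSON. send_rows: Moves the arm, as the interface text tells. Its arguments: {"type":"object","properties":{"series":{"type":"array"},"newtons":{"type":"number"}},"required":["series"]}

```bash
mkdir -p pics; cat > h.py <<'E'
import numpy as np, cv2
from cell import manip
def K(c):
    f=c["img"].shape[0]/2/np.tan(np.radians(c["vfov"])/2)
    return np.array([[f,0,c["cx"]],[0,f,c["cy"]],[0,0,1.]])
def ray(c,uv,pose=None):
    P=c["pose"] if pose is None else pose
    n=cv2.undistortPoints(np.array(uv,float).reshape(-1,1,2),K(c),np.array(c["dist"],float)).reshape(-1,2)
    d=np.c_[n,np.ones(len(n))]@P[:3,:3].T
    return P[:3,3],d
def onz(c,uv,z,pose=None):
    o,d=ray(c,uv,pose); return o+d*((z-o[2])/d[:,2])[:,None]
def proj(c,X,pose=None):
    P=np.linalg.inv(c["pose"] if pose is None else pose)
    return cv2.projectPoints(np.array(X,float).reshape(-1,1,3),cv2.Rodrigues(P[:3,:3])[0],P[:3,3],K(c),np.array(c["dist"],float))[0].reshape(-1,2)
def save(n,im): cv2.imwrite("pics/"+n,im[...,::-1])
E
python3 - <<'E'
from h import *
np.set_printoptions(precision=1,suppress=True)
s=manip.read_state();print(s)
for n in("scene","top"):
    c=manip.camera(n);save(n+".png",c["img"])
    print(n,c["vfov"],c["pose"][:3])
    for t in("collet_holder","lever_blade","grip_bar","vice_holder","vice_lever","jar","loupe","dish"):
        for r in manip.silhouettes(t,c)[:2]:
            ys,xs=np.nonzero(r["pixels"]); print(t,round(r["conf"],2),np.round(r["rect"]),xs.mean().round(1),ys.mean().round(1), onz(c,[[xs.mean(),ys.mean()]],70))
E
```

```text
{'clock': 0.0, 'joints': array([-1.2,  0.3,  1.5, -0. ,  1.3, -0.1]), 'qd': array([-0.,  0.,  0., -0., -0.,  0.]), 'effort': array([  0. , -53.2, -35.3,   0.1,   0. ,  -0. ]), 'eef_pos': array([ 240.5, -494.3,  212.9]), 'eef_rot': array([-3.1, -0. ,  0.5]), 'wrist_force': array([-0.7,  0. , -0.1]), 'moment': array([ 0.,  0., -0.]), 'finger_gap': 93.76419519785397}
scene 54.14087643354203 [[  -0.3    0.8   -0.5 1112.7]
 [   0.9    0.3   -0.2  220.5]
 [  -0.    -0.5   -0.8  935.2]]
collet_holder 0.63 [173. 155. 101.  94.] 223.3 207.5 [[ 631.6 -125.7   70. ]]
lever_blade 0.92 [205. 150.  39.  50.] 223.5 177.2 [[ 542.9 -164.2   70. ]]
lever_blade 0.6 [333. 192.  36.  22.] 350.9 201.6 [[512.  175.3  70. ]]
grip_bar 0.68 [185. 172.  47.  36.] 203.6 191.3 [[ 601.5 -195.3   70. ]]
vice_holder 0.57 [301. 185.  80.  78.] 345.5 229.0 [[594.4 182.4  70. ]]
vice_lever 0.71 [333. 191.  37.  22.] 351.3 202.0 [[512.8 176.5  70. ]]
jar 0.88 [447. 235.  23.  29.] 460.0 248.0 [[558.4 458.7  70. ]]
dish 0.88 [150. 131.  28.  21.] 165.0 140.6 [[ 474.4 -379.2   70. ]]
dish 0.48 [194. 259.  35.  26.] 211.4 271.3 [[802.  -81.2  70. ]]
top 50.13625148094966 [[   0.    -1.     0.1  499.5]
 [  -1.    -0.     0.    14. ]
 [  -0.    -0.1   -1.  1364.7]]
collet_holder 0.83 [303. 176.  91.  78.] 346.3 213.3 [[ 589.  -149.9   70. ]]
lever_blade 0.77 [328. 205.  48.  44.] 352.6 229.4 [[ 542.9 -168.8   70. ]]
grip_bar 0.7 [327. 208.  50.  44.] 352.1 229.4 [[ 543.1 -167.3   70. ]]
grip_bar 0.66 [332. 201.  54.  22.] 361.3 209.3 [[ 601.4 -192.7   70. ]]
vice_holder 0.94 [207. 198.  65.  45.] 236.0 220.5 [[559.4 167.8  70. ]]
jar 0.66 [128. 223.  20.  14.] 137.9 228.2 [[529.2 451.9  70. ]]
loupe 0.59 [304. 274.  12.   8.] 309.1 275.9 [[406.5 -47.4  70. ]]
dish 0.85 [420. 256.  32.  28.] 434.3 269.9 [[ 434.6 -401.6   70. ]]
dish 0.26 [204. 197.  66.  48.] 236.1 220.5 [[559.4 167.4  70. ]]
```

```bash
python3 - <<'E'
from h import *
np.set_printoptions(precision=1,suppress=True)
a=cv2.imread("pics/top.png")[160:290,280:460]; b=cv2.imread("pics/scene.png")[130:270,140:280]
cv2.imwrite("pics/crops.png",np.hstack([cv2.resize(a,None,fx=2.5,fy=2.5,interpolation=2)[:325],cv2.resize(b,(325,325),interpolation=2)]))
for n in("scene","top"):
    c=manip.camera(n)
    for t in("lever_blade","grip_bar"):
      for r in manip.silhouettes(t,c)[:2]:
        p=r["pixels"].astype(np.uint8);ys,xs=np.nonzero(p)
        W=onz(c,np.c_[xs,ys],70)[:,:2];m=W.mean(0);u=np.linalg.svd(W-m,full_matrices=0)[2][0];u=u*np.sign(-u[1]);q=(W-m)@u
        print(n,t,r["conf"],m,"dir deg",np.degrees(np.arctan2(u[1],u[0])),"ends",m+u*q.min(),m+u*q.max())
E
```

```text
scene lever_blade 0.64 [ 542.  -165.2] dir deg -128.38786111585037 ends [596.1 -96.9] [ 484.3 -238.1]
scene grip_bar 0.97 [ 600.9 -194.5] dir deg -106.98370717104169 ends [ 625.3 -114.7] [ 577.5 -271.4]
scene grip_bar 0.39 [594.4 182.5] dir deg -84.86985726823582 ends [586.6 269.9] [602.9  87.5]
top lever_blade 0.55 [ 546.1 -164.7] dir deg -128.79411306220638 ends [601.6 -95.6] [ 490.9 -233.4]
top grip_bar 0.38 [ 543.9 -167. ] dir deg -128.97773398243015 ends [ 597.9 -100.3] [ 490.8 -232.5]
```

View pics/crops.png

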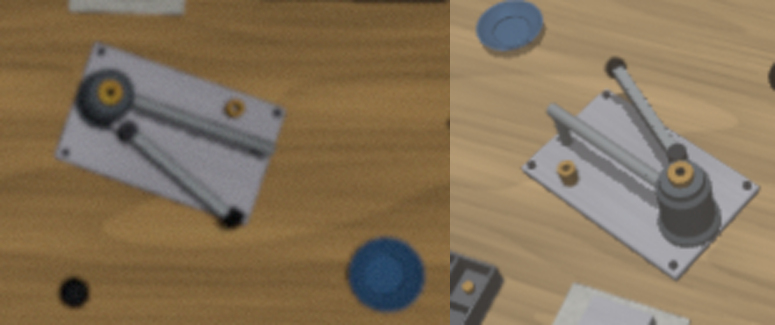

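View pics/top.png

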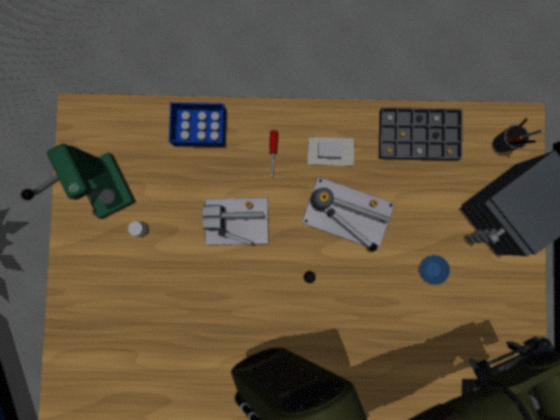

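The top crop shows the collet holder with its head at the upper left. The lever runs from the pivot near (127,130) to the ball at (232,217), with the bar behind it. The bar points at -107° and the lever at about -128°, with the pivot near (592,-104). I'll go to a hover on the open side with the fingers shut and the jaw axis along the push.

Call:
send_rows(
  series=[
    [[0,331,-191,53,-47],[0,331,-191,53,-47],[0,331,-191,53,-47],[0,331,-191,53,-47],[0,331,-191,53,-47],[0,331,-191,53,-47],[0,331,-191,53,-47],[0,331,-191,53,-47],[0,331,-191,53,-47],[0,331,-191,53,-47]],
  ],
  newtons=20,
)

```text
clock: 2.2
eef_pos: [454.8, -177.7, 160.4]
eef_rot: [-3.141, 0.0, 1.275]
wrist_force: [0.0, 0.6, 0.2]
finger_gap: 17.4
```

```bash
cat > look.py <<'E'
from h import *
import sys
from scipy.spatial.transform import Rotation as R
np.set_printoptions(precision=2,suppress=True)
s=manip.read_state();c=manip.camera("wrist");save(sys.argv[1],c["img"])
T=np.eye(4);T[:3,:3]=R.from_euler("xyz",s["eef_rot"]).as_matrix();T[:3,3]=s["eef_pos"];P=T@c["T_tool_cam"]
print(s["eef_pos"],s["eef_rot"],s["clock"],s["finger_gap"],s["wrist_force"],s["joints"]);print(c["T_tool_cam"])
for t in("lever_blade","grip_bar"):
  for r in manip.silhouettes(t,c)[:2]:
    ys,xs=np.nonzero(r["pixels"]);W=onz(c,np.c_[xs,ys],70,P)[:,:2]
    m=W.mean(0);u=np.linalg.svd(W-m,full_matrices=0)[2][0];u=u*np.sign(-u[1]);q=(W-m)@u
    print(t,r["conf"],r["rect"],m,"deg",np.degrees(np.arctan2(u[1],u[0])),"ends",m+u*q.min(),m+u*q.max())
pv=np.array([592,-104.5]);pr=[]
for a in(-128.,-107.):
  d=np.array([np.cos(np.radians(a)),np.sin(np.radians(a))]);pr+= [np.r_[pv+d*k,80] for k in(0,115,155)]
im=c["img"].copy()
for u,v in proj(c,pr,P): cv2.circle(im,(int(u),int(v)),4,(255,0,0),1)
save("m_"+sys.argv[1],im)
E
python3 look.py w1.png
```

```text
[ 454.77 -177.73  160.4 ] [-3.14  0.    1.27] 2.2 17.41462007989064 [0.   0.62 0.2 ] [-0.45  0.22  1.76 -0.    1.17 -0.15]
[[  -0.     -0.97   -0.24   68.31]
 [   1.     -0.     -0.     -0.25]
 [  -0.     -0.24    0.97 -171.12]
 [   0.      0.      0.      1.  ]]
lever_blade 0.85 [330.3, 50.7, 128.1, 226.7] [ 549.64 -158.6 ] deg -129.29235862907592 ends [604.63 -91.39] [ 487.5  -234.54]
grip_bar 0.71 [421.2, 62.5, 69.7, 224.5] [ 600.24 -190.48] deg -110.28081402379264 ends [ 630.8  -107.78] [ 570.16 -271.87]
```

View pics/m_w1.png

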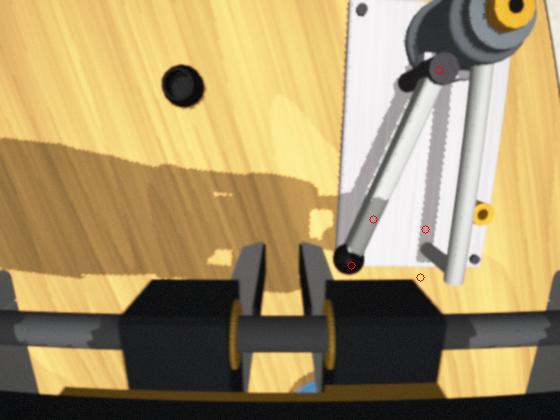

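The wrist view bears out the estimate. The markers fall on the pivot (439,70) and the ball (351,265), and the fingers are clear on the lever's open side. I'll descend to lever height and finish closing.

Call:
send_rows(
  series=[
    [[0,0,0,30,0],[0,0,0,60,0],[0,0,0,90,0],[0,0,0,100,0],[0,0,0,100,0],[0,0,0,100,0],[0,0,0,100,0]],
  ],
)

```text
clock: 3.05
eef_pos: [455.3, -178.5, 61.9]
eef_rot: [3.139, 0.0, 1.273]
wrist_force: [0.6, 0.2, 0.5]
finger_gap: 0.4
```

Call:
send_rows(
  series=[
    [[0,0,8,0,0],[0,0,16,0,0],[0,0,24,0,0],[0,0,32,0,0],[0,0,38,0,0],[0,0,38,0,0]],
  ],
)

```text
clock: 3.65
eef_pos: [491.6, -189.3, 60.3]
eef_rot: [-3.142, -0.0, 1.273]
wrist_force: [0.0, 0.2, -0.1]
finger_gap: 0.3
```

Call:
send_rows(
  series=[
    [[0,0,5,0,0],[0,0,10,0,0],[0,0,15,0,0],[0,0,20,0,0],[0,0,20,0,0],[0,0,20,0,0]],
  ],
)

```text
clock: 4.25
eef_pos: [510.1, -194.9, 60.3]
eef_rot: [-3.141, -0.0, 1.273]
wrist_force: [-1.4, 0.9, -0.6]
finger_gap: 0.4
```

```bash
python3 look.py w2.png
```

```text
[ 510.12 -194.88   60.33] [-3.14 -0.    1.27] 4.25 0.3739285252955892 [-1.45  0.88 -0.62] [-0.43  0.47  1.68  0.    1.   -0.13]
[[  -0.     -0.97   -0.24   68.31]
 [   1.     -0.     -0.     -0.25]
 [  -0.     -0.24    0.97 -171.12]
 [   0.      0.      0.      1.  ]]
lever_blade 0.87 [308.4, 1.0, 131.6, 276.5] [ 569.62 -141.79] deg -123.2843036976176 ends [603.38 -90.37] [ 527.23 -206.35]
lever_blade 0.47 [396.5, 16.7, 102.7, 349.2] [ 605.47 -176.65] deg -109.82713325802028 ends [ 630.84 -106.27] [ 570.31 -274.15]
grip_bar 0.96 [396.3, 14.5, 101.7, 349.5] [ 605.34 -176.84] deg -109.83278746606511 ends [ 630.78 -106.3 ] [ 570.25 -274.14]
```

View pics/m_w2.png

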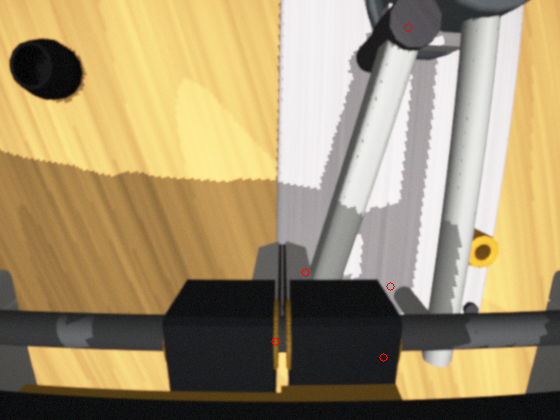

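The finger's outer face is now on the lever near (310,270) and has begun moving it, at about 1.7 N. Carrying on.

Call:
send_rows(
  series=[
    [[0,0,5,0,0],[0,0,10,0,0],[0,0,15,0,0],[0,0,20,0,0],[0,0,25,0,0],[0,0,28,0,0],[0,0,28,0,0],[0,0,28,0,0]],
  ],
)

```text
clock: 5.2
eef_pos: [537.0, -203.6, 60.3]
eef_rot: [-3.141, 0.0, 1.273]
wrist_force: [-5.6, -1.8, 0.9]
finger_gap: 0.6
```

Call:
send_rows(
  series=[
    [[0,0,1,0,0],[0,0,2,0,0],[0,0,2,0,0]],
  ],
)

```text
clock: 5.5
eef_pos: [538.9, -204.2, 60.3]
eef_rot: [-3.141, 0.0, 1.273]
wrist_force: [-6.2, -2.3, 0.4]
finger_gap: 0.5
```

Call:
send_rows(
  series=[
    [[0,0,0.5,0,0],[0,0,1,0,0],[0,0,1,0,0]],
  ],
)

```text
clock: 5.8
eef_pos: [539.8, -204.5, 60.3]
eef_rot: [-3.141, 0.0, 1.273]
wrist_force: [-4.8, -2.0, 0.2]
finger_gap: 0.5
```

Call:
send_rows(
  series=[
    [[0,0,0.5,0,0],[0,0,1,0,0],[0,0,1,0,0]],
  ],
)

```text
clock: 6.1
eef_pos: [540.3, -204.8, 60.3]
eef_rot: [-3.14, 0.0, 1.273]
wrist_force: [-8.6, -1.0, 2.9]
finger_gap: 0.3
```

```bash
python3 look.py w3.png
```

```text
[ 540.33 -204.75   60.29] [-3.14  0.    1.27] 6.1 0.33969706576886627 [-8.63 -0.98  2.88] [-0.43  0.53  1.58 -0.    1.03 -0.13]
[[  -0.     -0.97   -0.24   68.31]
 [   1.     -0.     -0.     -0.25]
 [  -0.     -0.24    0.97 -171.12]
 [   0.      0.      0.      1.  ]]
lever_blade 0.76 [304.3, 0.1, 57.2, 278.1] [ 580.34 -145.26] deg -108.31397574774186 ends [597.75 -92.67] [ 557.24 -215.05]
grip_bar 0.66 [374.1, 10.8, 58.6, 298.9] [ 610.34 -165.51] deg -107.67280445951818 ends [ 629.34 -105.87] [ 585.64 -243.02]
```

View pics/m_w3.png

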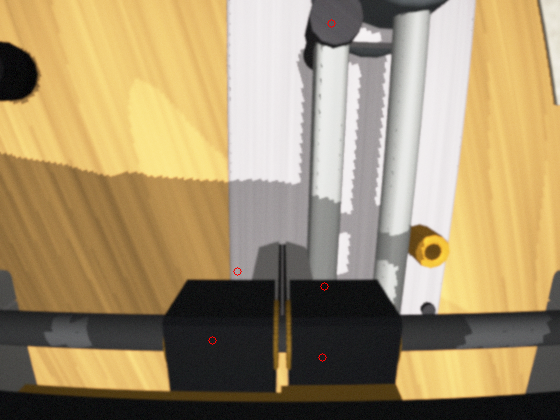

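The lever now looks parallel to the bar, and the TCP lags its command as the force rises, so it is at the stop. I'll firm up slightly and hold.

Call:
send_rows(
  series=[
    [[0,0,0.5,0,0],[0,0,0.5,0,0],[0,0,0.5,0,0],[0,0,0.5,0,0],[0,0,0.5,0,0]],
  ],
)

```text
clock: 6.75
eef_pos: [540.5, -204.8, 60.3]
eef_rot: [-3.139, 0.001, 1.273]
wrist_force: [-11.0, -1.5, 3.8]
finger_gap: 0.7
```

Stop confirmed at about 11 N. Now backing off completely.

Call:
send_rows(
  series=[
    [[0,0,-10,0,0],[0,0,-20,0,0],[0,0,-30,0,0],[0,0,-40,0,0],[0,0,-50,0,0],[0,0,-60,0,0],[0,0,-66,0,0],[0,0,-66,0,0],[0,0,-66,0,0],[0,0,-66,0,0]],
  ],
)

```text
clock: 7.75
eef_pos: [478.4, -185.4, 60.5]
eef_rot: [3.141, 0.0, 1.273]
wrist_force: [0.3, -0.4, -0.4]
finger_gap: 0.4
```

Call:
send_rows(
  series=[
    [[0,0,0,0,0],[0,0,0,0,0],[0,0,0,0,0],[0,0,0,0,0],[0,0,0,0,0]],
  ],
)

```text
clock: 8.25
eef_pos: [478.1, -185.2, 60.4]
eef_rot: [-3.142, -0.0, 1.273]
wrist_force: [0.0, -0.5, 0.6]
finger_gap: 0.5
```

```bash
python3 look.py w4.png
```

```text
[ 478.13 -185.18   60.42] [-3.14 -0.    1.27] 8.25 0.5354285840349101 [ 0.   -0.52  0.58] [-0.44  0.4   1.77  0.    0.97 -0.14]
[[  -0.     -0.97   -0.24   68.31]
 [   1.     -0.     -0.     -0.25]
 [  -0.     -0.24    0.97 -171.12]
 [   0.      0.      0.      1.  ]]
lever_blade 0.69 [339.2, 0.0, 176.5, 280.6] [ 564.37 -140.47] deg -129.95145830290193 ends [606.7  -89.94] [ 511.72 -203.32]
grip_bar 0.72 [440.4, 21.9, 118.8, 342.2] [ 603.61 -179.38] deg -110.34805917772775 ends [ 630.37 -107.24] [ 568.78 -273.29]
```

View pics/m_w4.png

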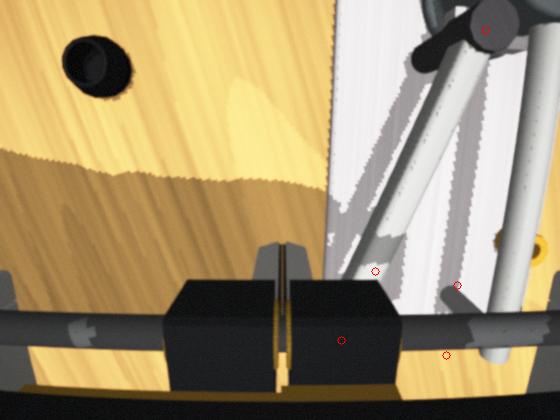

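The lever is back out (measured -130°, its initial direction), with a visible gap between the fingers and the blade at (340,270) and no force on the wrist. Now the second push.

Call:
send_rows(
  series=[
    [[0,0,8,0,0],[0,0,16,0,0],[0,0,24,0,0],[0,0,32,0,0],[0,0,40,0,0],[0,0,48,0,0],[0,0,55,0,0],[0,0,60,0,0],[0,0,64,0,0],[0,0,64,0,0]],
  ],
)

```text
clock: 9.4
eef_pos: [539.5, -204.3, 60.1]
eef_rot: [-3.141, 0.0, 1.273]
wrist_force: [-5.2, -1.3, 0.4]
finger_gap: 0.3
```

Call:
send_rows(
  series=[
    [[0,0,1,0,0],[0,0,1.5,0,0],[0,0,2,0,0],[0,0,2.5,0,0],[0,0,2.5,0,0],[0,0,2.5,0,0],[0,0,2.5,0,0],[0,0,2.5,0,0]],
  ],
)

```text
clock: 10.2
eef_pos: [540.7, -204.7, 60.1]
eef_rot: [-3.138, 0.0, 1.273]
wrist_force: [-13.8, -1.2, 4.7]
finger_gap: 0.2
```

```bash
python3 look.py w5.png
```

```text
[ 540.66 -204.74   60.1 ] [-3.14  0.    1.27] 10.2 0.23710737888636882 [-13.81  -1.22   4.71] [-0.43  0.53  1.58 -0.    1.04 -0.13]
[[  -0.     -0.97   -0.24   68.31]
 [   1.     -0.     -0.     -0.25]
 [  -0.     -0.24    0.97 -171.12]
 [   0.      0.      0.      1.  ]]
lever_blade 0.87 [302.1, 1.4, 60.5, 281.2] [ 580.4  -145.25] deg -108.14588474750225 ends [597.64 -92.64] [ 557.57 -214.93]
grip_bar 0.61 [375.0, 10.4, 54.7, 300.9] [ 610.45 -165.17] deg -107.75480453613682 ends [ 629.44 -105.87] [ 585.44 -243.26]
```

The lever is at its stop, parallel to the bar to within 0.4°, and held steadily at about 14 N. Handing in.

```bash
python3 -c "
from cell import manip
print(manip.sign_off()); s=manip.read_state(); print(s['clock'],s['wrist_force'],s['eef_pos'])"
```

```text
the job is handed in; nothing more can be done
None
the job is handed in; nothing more can be done
```

I pushed the collet holder's lever in to its stop with the outside of the closed fingers and backed off until it had sprung fully out. I then pushed it to the stop again and handed the job in while holding it there, at 10.2 s on the robot's clock. No verdict is reported.

- **First push:** the wrist force rose to about 11 N at the stop, and the lever measured parallel to the bar within 0.7°.
- **Release:** the lever measured -130°, against -128° to -129° at the start. The fingers were clear of it and the wrist force was under 1 N.
- **Final hold:** the wrist force was about 14 N, steady, and the lever was parallel to the bar within 0.4°. The fingers stayed on the lever's open side, and the wrist pictures I viewed showed them clear of the bar.

**Not checked:** the contact force on the lever and the joint angle can't be read directly, so I judged them from the wrist force and the pictures. I did not view the picture from the final hold, only the angles measured from it. I also did not re-measure the loose things or the vice lever at the end. The arm never went near the vice lever, the wrist pictures showed nothing disturbed, and no force readings were unexpected.

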